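# Pull the snug button cap off the clear console

## Task

Use the puller to take the round button cap off the green console: slide the fork flat over the console's top in under the cap's brim until its stop comes up against the stem, press it home with a gentle push of about 5 newtons for a moment, then pull straight up until the cap pops off. Carry the cap on the fork to the cork tray and set it down gently in there, then stand the puller upright on the bare shelf and let go. Feel your way, with the puller kept upright and neither shell nor cap forced, keep the fingers off the cap, and leave the jar, the mushroom and the cartridges alone.

Things in the scene. Friction and masses are not known exactly. Their poses are not given: they have to be found in the camera images.
- console: Clear green game console, a box 190 (x) by 200 (y) by 45 mm high, fixed; origin under its centre, z up, front = its -x. On its flat top, in a row across y: the round button at x = +30 mm, y = 0, and 44 mm to either side a fixed grey square key, 24 mm wide, 8 mm high. The thin top gives 1 mm per 15 N. A fork goes in along the console's +x from the front, bare for 108 mm before the brim.
- button_seat (a point): Point on the button's axis, level with the console's top (45 mm above the shelf); axes as the console's. Four sprung catches inside hold the cap: about 9 to 14 N straight up free it after 7 mm of lift; its foot is clear of the console after 31 mm. Seated, the cap has up to 0.75 mm of play sideways, then is firm: push 5 N, not over 6.
- cap: Round grey button cap like a flat mushroom, 45 mm high, loose, about 30 g; origin under the centre of its foot, z along its axis. Brim 34 mm across, 9 mm thick, its underside 36 mm above the foot; below it a plain stem 14 mm across for 15 mm, then a thin neck and a steel stud 13 mm across with a flat foot. Off the console it can stand on its foot but tips easily; lying is fine too.
- cap_brim (a point): Centre of the underside of the cap's brim (36 mm above the foot, on the axis). While the cap is seated this is 5 mm above the console's top: the gap for the 3 mm fork.
- puller: C-shaped white nylon puller, 86 mm high, 0.12 kg, standing on its flat fork. Origin under the fork, below the grip's centre; z up, fork opens to +x. Fork 3 mm thick, 36 mm wide; slot 16 mm wide, flared at the mouth, between prongs that reach x = +22 mm. The slot ends at a steel stop clamped anywhere from x = -7 to +3 mm, differently each time: feel for it. Spine at x = -30 to -36 mm.
- puller_grip (a point): Centre of the puller's dark wooden grip block, 66 mm above the fork's underside, straight above the origin. The block is 28 (x) by 20 (y) by 40 mm high (46 to 86 mm up); the pinched puller can pivot a little between the pads, about 1 mm at the fork for 4 N: pinch it across y from above. With the fork home a 14 mm stem stands 0 to 10 mm ahead (+x) of the origin, as the stop is set.
- tray: Square cork tray, 120 by 120 mm outside, rim 10 mm high, walls and floor 5 mm thick, fixed; origin at the centre of its underside. It stands on one side of the console, the puller on the other.
- jar: Bystander: round glass jar with screw lid, 70 mm across, 85 mm high; origin under its centre.
- mushroom: Bystander: white ceramic mushroom figurine, 48 mm across, 55 mm high; origin under its centre.
- cartridge0: Bystander: lowest of three stacked grey cartridges, each 60 by 100 by 18 mm; origin under its centre.
- cartridge1: Bystander: middle cartridge.
- cartridge2: Bystander: top cartridge.
Things that resemble listed ones, but are neither listed nor needed, are in the scene too. Leave any purple or red look-alike of the cap alone. Several things look just like the tray: the one meant starts farthest from the robot's base.

How it is judged:
By the outcome, as a careful person would: the job done as asked, in the order asked, and still so for the second after the job is handed in, with the robot touching nothing.
It also fails if it takes over 72 s, if anything falls off the work surface, if the arm or the gripper's body presses on something with over 40 N, if the wrist force passes 120 N, or if a joint passes its speed limit or range.

## Robot

A 7-joint arm with a two-finger parallel gripper is mounted at the origin on the work surface. World frame = base frame: x ahead of the robot, y to its left, z up, the work surface at z = 0. Lengths are in mm, angles in rad, forces in N, time in s.
With the tool pointing down it reaches from about 425 to 875 mm from the base axis. Payload 8.4 kg.
Tool frame: the origin (TCP) lies on the mounting face of the last link; the fingertips stand 182 mm ahead of it and the grasp point (between the pads) lies 164 mm ahead of it; z points along the fingers, y is the direction in which the jaws open and shut (so a half turn about z gives the same grasp; the last joint's range is limited). The gripper opens to 87 mm and grips with 3 to 60 N. Pads are 19 mm wide; open, the fingers measure 117 mm over their backs; the gripper's body (75 mm by 190 mm) begins 51 mm behind the grasp point.
Start: joints at [-1.217, 0.333, 0.04, 1.465, -0.013, 1.343, -0.059], TCP at [284.366, 584.473, 404.746] pointing down, gripper open.
Joint ranges: [-2.58, 2.58], [-0.38, 2.09], [-1.3, 1.39], [0.25, 2.4], [-1.5, 4.64], [0.08, 2.09], [-2.65, 2.65]. Speed limits (rad/s): [2.22, 2.22, 2.79, 2.79, 3.14, 3.14, 3.14].

## Interface

Orientations are given as a rotation vector (axis times angle).
In Python, from rig import arm gives the robot as it stands.
- The arm moves only by the tool arm_command, never from a script. Its argument "increments" is a list of rows, each a list of 5 numbers: the shift along the world's x, y, z in cm, then the turn about the world's z in degrees, then the closure, from -1 (fully open) to 1 (shut), so that 0 is half open. In form: [[x, y, z, spin, gripper], ...]. A call has 1 to 8 rows; each row is the pose to reach, as a shift and turn from the pose commanded when the call began; what a row does not reach only later rows make up. A row lasts 1/8 s, in which the tool goes at most 62.5 mm and 10.7 degrees, less where a joint would pass 70% of its speed; a pose out of reach is approached as far as the arm can. A call with a gripper value outside its range is refused whole. The fingers move at their own pace and stop on an object; "grip_force" is the grip in N (left out, the last holds). Time passes only in rows, so rows that repeat a pose let the fingers close. It gives the time, the measured TCP pose, the force and the opening at its end, in the units of the state.
- arm.read_state(): the state, without advancing time (a new reading comes with each control period).
- arm.snapshot(name): name is "scene" or "top" or "wrist"; returns (picture, depth): 400x640x3 uint8, red, green, blue; 400x640 float32, mm along the optical axis (not along the pixel's ray), 0 where there is no reading.
- arm.get_calibration(name): a dict with "fx", "fy", "cx", "cy" (pixels), "k1" (the pictures are not rectified: a ray, as slopes to the right and down, at radius r is drawn at 1 + k1 r^2 times it, then the intrinsics apply), "xyz" and "rotation" of the camera in the world. Camera axes: x right, y down, z forward; pixel columns grow to the right and rows downward; lengths in mm; the calibration is good to about 2 mm. A picture is of the moment at which its call begins: read the wrist's pose just before it. get_calibration takes no time and is no camera call; for the wrist camera it gives the pose at the moment of the call.
- arm.close_job(): hands the job in, once; it reports no verdict.
The state is a dict: "t": time; "joint_pos": joint angles; "dq": joint speeds; "tau": joint torques, N m; "tcp_pos": TCP position; "ee_rot": TCP orientation; "wrist_force": force on the tool from outside, world axes, zero at the start; "moment": the same for the moment, N m; "finger_gap": finger opening in mm.
Only numpy, scipy, OpenCV 4.12 (cv2) and the standard library are available. Lean on these libraries where they do the work, as an engineer would, in place of code of your own. Each camera call takes 0.05 s, during which the arm holds its last target. There are 200 camera calls.

## Working session

There is one attempt and no reset: what is moved stays moved. The work goes in short steps, Python scripts to look and compute and a tool call to move; the robot and the scene stay as the last step left them, time stands still between calls to the robot, and variables do not carry over. Pictures are saved under pics/ and viewed, about 8 in all and at most 12, crops included, and the job is handed in when it is done.

Besides the shell and the picture viewer there is one more tool, called after "Emit:" by a JSON object that holds its "method" and its "body". arm_command: Moves the arm, as the interface text tells. Its arguments: {"type":"object","properties":{"increments":{"type":"array"},"grip_force":{"type":"number"}},"required":["increments"]}

```bash
mkdir -p pics; ls
cat > h.py <<'E'
import numpy as np,cv2
from rig import arm
from scipy.spatial.transform import Rotation as R
def rot(c):
    r=np.array(c["rotation"],float)
    return r if r.shape==(3,3) else R.from_rotvec(r).as_matrix()
def rays(c,u,v):
    K=np.array([[c["fx"],0,c["cx"]],[0,c["fy"],c["cy"]],[0,0,1.]])
    p=np.array([[u,v]],float).reshape(-1,1,2)
    q=cv2.undistortPoints(p,K,np.array([c["k1"],0,0,0,0.]))
    return np.array([q[0,0,0],q[0,0,1],1.])
def onz(c,u,v,z):
    d=rot(c)@rays(c,u,v); o=np.array(c["xyz"]); return o+d*(z-o[2])/d[2]
def cloud(c,D):
    K=np.array([[c["fx"],0,c["cx"]],[0,c["fy"],c["cy"]],[0,0,1.]])
    vv,uu=np.mgrid[:400,:640]
    q=cv2.undistortPoints(np.stack([uu,vv],-1).reshape(-1,1,2).astype(float),K,np.array([c["k1"],0,0,0,0.])).reshape(400,640,2)
    P=np.dstack([q,np.ones((400,640))])*D[...,None]
    return P@rot(c).T+np.array(c["xyz"])
def save(n,im,crop=None,s=1):
    if crop: x0,y0,x1,y1=crop; im=im[y0:y1,x0:x1]
    im=cv2.resize(im,None,fx=s,fy=s,interpolation=cv2.INTER_CUBIC)
    cv2.imwrite("pics/"+n,im[...,::-1])
E
python3 - <<'E'
from h import *
s=arm.read_state();print(s)
for n in("scene","top"):
    im,D=arm.snapshot(n);c=arm.get_calibration(n);np.savez("/tmp/"+n,im=im,D=D)
    print(n,c);save(n+".png",im)
E
```

```text
pics
{'t': 0.0, 'joint_pos': array([-1.21721091,  0.33388262,  0.03989668,  1.46626066, -0.01339248,
        1.34325868, -0.0584989 ]), 'dq': array([ 0.00021978, -0.0014479 , -0.00050836,  0.0015338 ,  0.00102212,
       -0.00094676, -0.00060031]), 'tau': array([ 3.30903486e-04, -6.56361508e+01,  1.33552473e+00, -4.03808820e+01,
       -5.97903365e-02,  4.48529015e-02,  1.18377220e-04]), 'tcp_pos': array([284.30432367, 584.339107  , 403.88282768]), 'ee_rot': array([-7.05176948e-01, -3.06118990e+00,  2.39705777e-03]), 'wrist_force': array([0.33695398, 0.46713417, 0.40788354]), 'moment': array([-0.01736204, -0.01417614, -0.00821503]), 'finger_gap': 87.52947907466879}
scene {'fx': 421.0788943248437, 'fy': 421.0788943248437, 'cx': 316.6846991253398, 'cy': 195.01910701656902, 'k1': -0.07833604612659571, 'xyz': array([1316.47602259,  -73.98859103,  643.82629188]), 'rotation': array([-1.72775867, -1.51425254,  0.82458958])}
top {'fx': 432.08526352746355, 'fy': 432.08526352746355, 'cx': 313.55254108730725, 'cy': 199.9210685569953, 'k1': 0.019966854721430033, 'xyz': array([ 443.16555832,   29.4618303 , 1094.6148655 ]), 'rotation': array([-2.17754433,  2.24205688, -0.0902237 ])}
```

View pics/top.png

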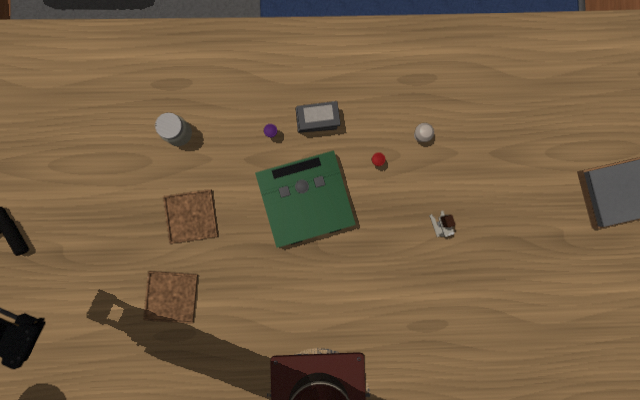

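View pics/scene.png

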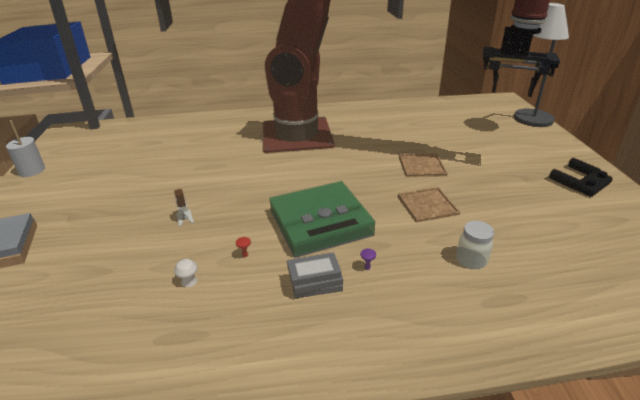

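Top picture: the grey cap is at (302,187) on the console. Its look-alikes are purple (270,131) and red (378,160). Tray candidates are (191,217) and (171,297), and the first is farther out. The puller is at (443,225), the jar at (171,127), the mushroom at (425,133) and the cartridges at (318,117).

Run:
```python
from h import *
z=np.load("/tmp/top.npz");im,D=z["im"],z["D"];c=arm.get_calibration("top")
a=cv2.resize(im[195:255,405:485],None,fx=5,fy=5,interpolation=cv2.INTER_CUBIC)
b=cv2.resize(im[145:255,245:365],None,fx=3.3,fy=3.3,interpolation=cv2.INTER_CUBIC)
h=max(a.shape[0],b.shape[0]);C=np.zeros((h,a.shape[1]+b.shape[1],3),np.uint8);C[:a.shape[0],:a.shape[1]]=a;C[:b.shape[0],a.shape[1]:]=b
save("crop1.png",C);print(a.shape,b.shape)
P=cloud(c,D)
# console top: green
m=(im[...,1].astype(int)>im[...,0]+30)&(P[...,2]>35)&(P[...,2]<60)
p=P[m];print("console",len(p),np.median(p[:,2]));r=cv2.minAreaRect(p[:,:2].astype(np.float32));print(r,cv2.boxPoints(r))
for n,(u,v) in dict(tray=(191,217),tray2=(171,297),cap=(302,187),kl=(285,191),kr=(320,181),grip=(448,220)).items():
    q=P[v-2:v+3,u-2:u+3].reshape(-1,3);q=q[~np.isnan(q[:,0])];print(n,np.median(q,0),np.hypot(*np.median(q,0)[:2]))
# puller
s=P[195:255,405:485];k=(s[...,2]>8)
print("all>8",k.sum());
for lo,hi in((-5,10),(10,40),(40,70),(70,100)):
    k=(s[...,2]>lo)&(s[...,2]<hi)
    if lo<0: k&=(im[195:255,405:485].min(-1)>150)
    if k.sum()>3:
        p=s[k];print(lo,hi,k.sum(),p.mean(0),cv2.minAreaRect(p[:,:2].astype(np.float32)))
# trays outline
for (x0,y0,x1,y1) in((155,180,228,252),(135,260,205,330)):
    hs=cv2.cvtColor(im[y0:y1,x0:x1],cv2.COLOR_RGB2HSV); s=P[y0:y1,x0:x1];k=(s[...,2]>6)&(s[...,2]<16)
    p=s[k];print("tray",k.sum(),cv2.minAreaRect(p[:,:2].astype(np.float32)))
```

```text
(300, 400, 3) (363, 396, 3)
console 4729 45.137283515756735
((501.08905029296875, 17.154022216796875), (186.119873046875, 196.5069580078125), 14.275634765625) [[ 386.6747     89.42613 ]
 [ 435.13077  -101.01282 ]
 [ 615.5034    -55.118088]
 [ 567.04736   135.32086 ]]
tray [464.64607616 302.47358479   5.56300634] 554.4242469304646
tray2 [269.13982067 354.31116586   4.69106147] 444.9411706295205
cap [527.730069    24.07495032  58.56333455] 528.2789310202778
kl [519.6190047   65.33077216  53.1364804 ] 523.7098622704515
kr [541.4618164  -19.83318873  53.42502827] 541.8249292853369
grip [ 438.31326909 -316.36703084   85.50530174] 540.5613934214671
all>8 297
10 40 10 [ 403.65509533 -319.01814435   20.96568622] ((403.84979248046875, -318.76531982421875), (2.66123104095459, 5.770576477050781), 71.87760162353516)
40 70 145 [ 422.1950583  -320.53579517   50.67879785] ((426.6412658691406, -322.7420959472656), (50.6242790222168, 24.461084365844727), 17.783151626586914)
70 100 120 [ 437.58995554 -318.03642086   84.06638348] ((437.10626220703125, -319.6739807128906), (27.996191024780273, 19.884384155273438), 16.66527557373047)
tray 980 ((457.26031494140625, 307.56732177734375), (164.23080444335938, 157.2433319091797), 6.752124786376953)
tray 957 ((287.3460693359375, 350.32891845703125), (141.0522003173828, 155.8489532470703), 83.7542724609375)
```

View pics/crop1.png

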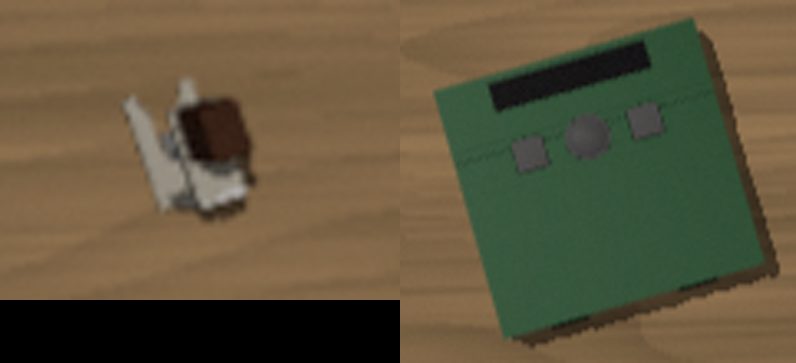

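Top crop: the fork prongs point up and to the left, at (130,100) and (187,82), so puller yaw is about +17°. The grip is at (215,130). The cap is at (587,135) between the two square keys, and console yaw is 14.3°. I chose the seated grey cap and the far tray. Now moving toward the puller.

Emit:
{"method": "arm_command", "body": {"increments": [[3.4, -5.2, 0, -9, -1], [6.8, -10.4, 0, -18, -1], [10.2, -15.6, 0, -27, -1], [13.6, -20.8, 0, -36, -1], [17, -26, 0, -45, -1], [20.4, -31.2, 0, -54, -1], [23.8, -36.4, 0, -63, -1], [27, -42, 0, -72, -1]], "grip_force": 25}}

```text
t: 1.1
tcp_pos: [554.1, 164.5, 404.6]
ee_rot: [-2.375, -2.056, 0.0]
wrist_force: [1.1, 0.3, -0.1]
finger_gap: 86.9
```

Emit:
{"method": "arm_command", "body": {"increments": [[-1, -6, -1, -9, -1], [-2.4, -12, -2, -18, -1], [-4, -18, -3, -27, -1], [-6, -24, -4, -36, -1], [-8, -30, -5, -45, -1], [-10, -36, -6, -54, -1], [-11, -42, -7, -61, -1], [-11.7, -48, -8, -65, -1]]}}

```text
t: 2.1
tcp_pos: [435.9, -312.6, 325.1]
ee_rot: [-3.107, -0.462, -0.002]
wrist_force: [1.3, 1.4, 0.4]
finger_gap: 87.4
```

Run:
```python
from h import *
c=arm.get_calibration("wrist");im,D=arm.snapshot("wrist");np.savez("/tmp/w1",im=im,D=D)
print(c,arm.read_state()["tcp_pos"]);P=cloud(c,D)
save("w1.png",im)
for lo,hi in((2,5),(40,44),(78,92)):
    k=(P[...,2]>lo)&(P[...,2]<hi)&(abs(P[...,0]-437)<70)&(abs(P[...,1]+319)<60)&(D>0)
    if k.sum()>5:
        p=P[k];print(lo,hi,k.sum(),p.mean(0),cv2.minAreaRect(p[:,:2].astype(np.float32)))
```

```text
{'fx': 323.42772782123944, 'fy': 323.42772782123944, 'cx': 321.3093591224675, 'cy': 204.54415297256284, 'k1': 0.018083416340003277, 'xyz': array([ 512.22945584, -289.99957682,  305.41135247]), 'rotation': array([ 2.32179429, -1.7189296 , -0.25961325])} [ 432.95784163 -319.78105102  324.19064245]
2 5 670 [ 433.93845347 -319.60626745    3.17025354] ((439.1697998046875, -319.97296142578125), (114.55900573730469, 134.07366943359375), 87.23977661132812)
40 44 9 [ 444.67481463 -311.9844013    43.15850362] ((444.6153259277344, -311.755615234375), (0.25972017645835876, 7.555990219116211), 17.079347610473633)
78 92 1021 [ 434.89853877 -321.24545512   85.61832528] ((433.69189453125, -321.8780822753906), (27.985639572143555, 19.902332305908203), 16.915937423706055)
```

View pics/w1.png

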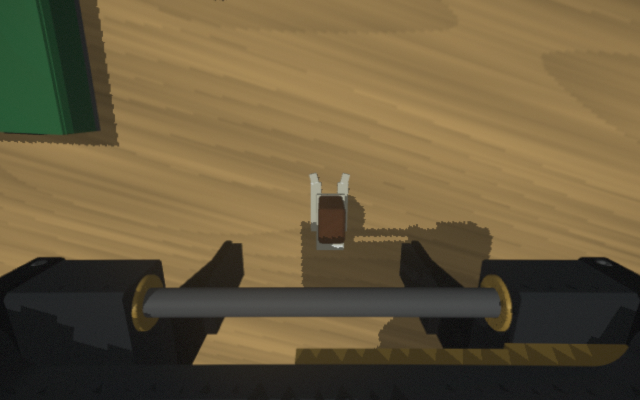

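Wrist view: the grip block is at (331,220) with the prongs pointing up, and the fingers are centred near column 322. The arm may still have been moving, so I'll re-measure at rest.

```bash
cat >> h.py <<'E'
def grip():
    c=arm.get_calibration("wrist");t=arm.read_state()["tcp_pos"];im,D=arm.snapshot("wrist")
    P=cloud(c,D);k=(P[...,2]>78)&(P[...,2]<92)&(abs(P[...,0]-435)<40)&(abs(P[...,1]+320)<40)&(D>0)
    p=P[k];r=cv2.minAreaRect(p[:,:2].astype(np.float32));print(t,r,np.median(p[:,2]));return im,D,c
E
python3 - <<'E'
from h import *
grip();im,D,c=grip();print(arm.read_state()["tcp_pos"],arm.read_state()["ee_rot"],c["xyz"])
E
```

```text
[ 432.95784163 -319.78105102  324.19064245] ((433.5892639160156, -321.6253662109375), (27.556732177734375, 19.654190063476562), 16.821443557739258) 85.90149831817305
[ 433.66161009 -316.94371943  324.36082672] ((433.71868896484375, -321.6592102050781), (27.303180694580078, 19.801420211791992), 16.85149574279785) 85.96143477860699
[ 434.90708534 -314.13385206  324.4472083 ] [ 3.1071421   0.45523461 -0.00430675] [ 510.05248675 -295.09923721  304.21158175]
```

Emit:
{"method": "arm_command", "body": {"increments": [[0, 0, -2, 0, -1], [0, 0, -3, 0, -1], [0, 0, -3, 0, -1], [0, 0, -3, 0, -1]]}}

```text
t: 2.75
tcp_pos: [437.0, -310.8, 295.8]
ee_rot: [3.107, 0.467, 0.001]
wrist_force: [-0.3, -1.0, 0.7]
finger_gap: 87.5
```

Run:
```python
from h import *
grip();grip();grip();s=arm.read_state();print(s["tcp_pos"],s["ee_rot"],s["dq"])
```

```text
[ 437.02803568 -310.78945179  295.75478629] ((433.994384765625, -321.9206848144531), (27.833101272583008, 19.51396942138672), 17.12267303466797) 85.96945917722286
[ 437.01925368 -310.92402153  295.85065601] ((433.7813720703125, -321.7086181640625), (27.74454116821289, 19.961362838745117), 16.324522018432617) 85.93941999043818
[ 436.96310185 -311.00514734  295.82951492] ((433.6004333496094, -321.7033996582031), (28.057300567626953, 19.99215316772461), 16.321996688842773) 85.90115455454637
[ 436.92243194 -311.01862812  295.76675276] [3.10661450e+00 4.66274829e-01 1.49134773e-03] [ 2.45874546e-03  1.88873249e-03 -2.45384120e-04  1.05573086e-03
  9.30075502e-05 -1.18564627e-04  9.31026689e-04]
```

Emit:
{"method": "arm_command", "body": {"increments": [[-0.28, -1.04, 0, 0, -1], [-0.28, -1.04, -1.6, 0, -1], [-0.28, -1.04, -3.2, 0, -1], [-0.28, -1.04, -4.8, 0, -1], [-0.28, -1.04, -6, 0, -1], [-0.28, -1.04, -6.58, 0, -1], [-0.28, -1.04, -6.58, 0, -1], [-0.28, -1.04, -6.58, 0, -1]]}}

```text
t: 3.9
tcp_pos: [434.1, -321.6, 229.8]
ee_rot: [3.107, 0.466, 0.001]
wrist_force: [0.2, 0.3, -0.0]
finger_gap: 86.9
```

Emit:
{"method": "arm_command", "body": {"increments": [[0, 0, 0, 0, 0], [0, 0, 0, 0, 0.3], [0, 0, 0, 0, 0.4], [0, 0, 0, 0, 1], [0, 0, 0, 0, 1], [0, 0, 0, 0, 1], [0, 0, 0, 0, 1], [0, 0, 0, 0, 1]], "grip_force": 25}}

```text
t: 4.9
tcp_pos: [433.9, -321.4, 229.4]
ee_rot: [-3.107, -0.466, 0.0]
wrist_force: [0.0, 0.3, 0.5]
finger_gap: 22.8
```

Emit:
{"method": "arm_command", "body": {"increments": [[0, 0, 0, 0, 1], [0, 0, 0, 0, 1], [0, 0, 0, 0, 1], [0, 0, 0, 0, 1]], "grip_force": 50}}

```text
t: 5.4
tcp_pos: [434.2, -321.7, 229.8]
ee_rot: [3.106, 0.466, 0.001]
wrist_force: [-0.3, 0.2, 6.2]
finger_gap: 19.8
```

Emit:
{"method": "arm_command", "body": {"increments": [[0, 0, 0.5, 0, 1], [0, 0, 2, 0, 1], [0, 0, 4.5, 0, 1], [0, 0, 8, 0, 1], [0, 0, 12, 0, 1], [0, 0, 14, 0, 1], [0, 0, 14, 0, 1], [0, 0, 14, 0, 1]]}}

```text
t: 6.4
tcp_pos: [433.7, -321.1, 368.7]
ee_rot: [-3.106, -0.466, 0.001]
wrist_force: [0.2, -0.1, -2.9]
finger_gap: 19.6
```

Emit:
{"method": "arm_command", "body": {"increments": [[0.4, 3, 0, -0.5, 1], [1, 8, 0, -1, 1], [1.5, 13.5, 0, -1.5, 1], [2.2, 19, 0, -2, 1], [2.8, 25, 0, -2.6, 1], [3.3, 30, 0, -2.6, 1], [3.54, 32.6, 0, -2.6, 1], [3.54, 33.05, 0, -2.6, 1]]}}

```text
t: 7.4
tcp_pos: [469.0, 10.8, 368.2]
ee_rot: [3.115, 0.4, -0.004]
wrist_force: [-0.4, -0.2, -1.3]
finger_gap: 19.5
```

Emit:
{"method": "arm_command", "body": {"increments": [[0, 0, -1.5, 0, 1], [0, 0, -3, 0, 1], [0, 0, -4.5, 0, 1], [0, 0, -5.5, 0, 1], [0, 0, -6, 0, 1], [0, 0, -6, 0, 1], [0, 0, -6, 0, 1], [0, 0, -6, 0, 1]]}}

```text
t: 8.4
tcp_pos: [469.5, 9.1, 309.8]
ee_rot: [-3.116, -0.395, -0.001]
wrist_force: [0.7, -0.0, -2.3]
finger_gap: 19.6
```

Run:
```python
from h import *
s=arm.read_state();c=arm.get_calibration("wrist");im,D=arm.snapshot("wrist");np.savez("/tmp/w2",im=im,D=D,**{k:np.array(v) for k,v in c.items()})
print(s["t"],s["tcp_pos"],s["ee_rot"],s["wrist_force"],c["xyz"],c["rotation"]);save("w2.png",im,(160,0,480,300),2)
```

```text
8.4 [469.45398594   9.08424908 309.77710541] [-3.11636114e+00 -3.95359096e-01 -1.08692423e-03] [ 0.66527048 -0.03041132 -2.33880753] [546.69240876  28.28668394 290.00359633] [ 2.28627325 -1.77000221 -0.26775671]
```

View pics/w2.png

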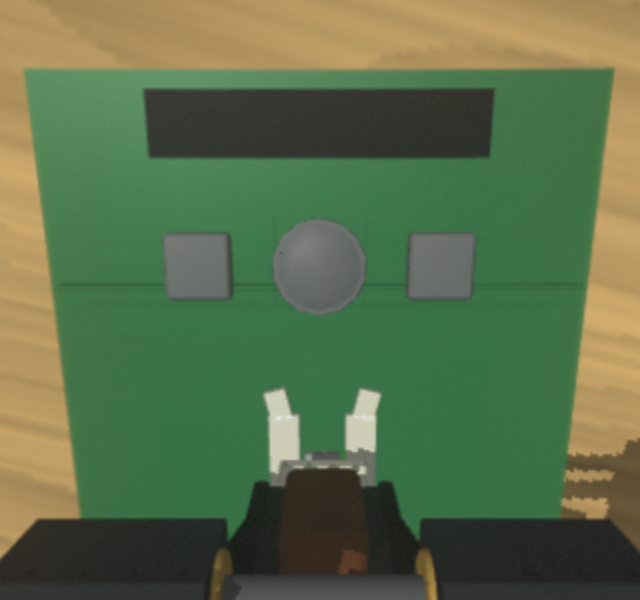

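Wrist crop at 2x: the cap is at (319,266) between the keys at (197,266) and (441,266). Prong tips are at about (265,392) and (381,392). The console edges look parallel to the tool. Next I'll compute the lateral offset.

```bash
cat >> h.py <<'E'
def fr(p,o,yaw=14.4):  # to console-aligned axes about o
    a=np.radians(yaw);d=np.array(p[:2])-o;return np.array([d@[np.cos(a),np.sin(a)],d@[-np.sin(a),np.cos(a)]])
E
python3 - <<'E'
from h import *
c=arm.get_calibration("wrist");z=np.load("/tmp/w2.npz");t=np.array([469.45,9.08])
c={k:z[k] for k in("fx","fy","cx","cy","k1","xyz","rotation")}
f=lambda x,y,h:onz(c,160+x/2-.25,y/2-.25,h)
kl,kr=f(197.5,266,53),f(441,266,53);d=kl-kr;yaw=np.degrees(np.arctan2(-d[0],d[1]));print("yaw keys",yaw,"tool",2*np.degrees(np.arctan2(.3954,3.1164)), np.hypot(*d[:2]))
L,Rr=f(26,69,45),f(612,69,45);d=L-Rr;print("yaw back",np.degrees(np.arctan2(-d[0],d[1])),np.hypot(*d[:2]))
for n,p in dict(keymid=(kl+kr)/2,cap=f(319.5,266,54.5),back=(L+Rr)/2).items(): print(n,p[:2],fr(p,t))
for h in(82.8,):
    for q in((265,393),(381,393),(288,388),(357,390),(269,416),(375,416)): print(q,fr(f(*q,h),t))
E
```

```text
yaw keys 14.511392846389915 tool 14.461781564940448 87.26828474348171
yaw back 14.521804248882416 198.29426401053925
keymid [527.34168476  24.59075936] [59.93028002  0.62638378]
cap [527.51581832  24.54188998] [60.08678953  0.53574447]
back [589.60266479  40.68623965] [124.23800006   0.73251887]
(265, 393) [21.04159226 18.51864445]
(381, 393) [ 21.11123725 -20.07349481]
(288, 388) [22.77987374 10.84387424]
(357, 390) [ 22.13272922 -12.07129348]
(269, 416) [13.00738746 17.3721856 ]
(375, 416) [ 13.07106035 -18.28442797]
```

Emit:
{"method": "arm_command", "body": {"increments": [[-0.03, 0.12, -1, 0, 1], [-0.03, 0.12, -2, 0, 1], [-0.03, 0.12, -2.8, 0, 1], [-0.03, 0.12, -3.2, 0, 1], [-0.03, 0.12, -3.3, 0, 1], [-0.03, 0.12, -3.3, 0, 1], [-0.03, 0.12, -3.3, 0, 1], [-0.03, 0.12, -3.3, 0, 1]]}}

```text
t: 9.45
tcp_pos: [469.1, 10.2, 276.6]
ee_rot: [-3.117, -0.395, -0.0]
wrist_force: [-0.9, 0.2, -0.5]
finger_gap: 19.7
```

Emit:
{"method": "arm_command", "body": {"increments": [[0, 0, 0, 0, 1], [0, 0, -0.03, 0, 1], [0, 0, -0.06, 0, 1], [0, 0, -0.09, 0, 1], [0, 0, -0.12, 0, 1], [0, 0, -0.12, 0, 1], [0, 0, -0.12, 0, 1]]}}

```text
t: 10.32
tcp_pos: [469.0, 10.3, 275.2]
ee_rot: [-3.117, -0.395, 0.0]
wrist_force: [-0.7, -0.3, -1.6]
finger_gap: 19.5
```

Emit:
{"method": "arm_command", "body": {"increments": [[0, 0, -0.02, 0, 1], [0, 0, -0.04, 0, 1], [0, 0, -0.05, 0, 1], [0, 0, -0.05, 0, 1]]}}

```text
t: 10.82
tcp_pos: [469.0, 10.3, 274.7]
ee_rot: [-3.117, -0.395, -0.0]
wrist_force: [-0.5, -0.7, -0.9]
finger_gap: 19.5
```

```bash
cat >> h.py <<'E'
def st(n=5):
    S=[]
    for _ in range(n):
        S.append(arm.read_state()); 
        if _<n-1: arm.snapshot("top")
    print(S[-1]["t"],np.mean([s["tcp_pos"] for s in S],0).round(2),"F",np.mean([s["wrist_force"] for s in S],0).round(2),"M",np.mean([s["moment"] for s in S],0).round(3),S[-1]["ee_rot"].round(4),"sd",np.std([s["wrist_force"] for s in S],0).round(2))
E
python3 -c "
from h import *
st()"
```

```text
11.025 [469.02  10.24 274.74] F [-0.49 -0.39 -0.57] M [-0.067  0.213 -0.02 ] [-3.1166e+00 -3.9530e-01 -1.0000e-04] sd [0.25 0.27 0.46]
```

Emit:
{"method": "arm_command", "body": {"increments": [[0, 0, -0.02, 0, 1], [0, 0, -0.04, 0, 1], [0, 0, -0.05, 0, 1], [0, 0, -0.05, 0, 1]]}}

```text
t: 11.52
tcp_pos: [469.1, 10.2, 274.4]
ee_rot: [-3.116, -0.395, -0.0]
wrist_force: [-1.0, 0.6, 5.5]
finger_gap: 19.6
```

```bash
python3 -c "
from h import *
st()"
```

```text
11.725 [469.06  10.26 274.34] F [-1.22  0.17  4.88] M [-0.093  0.615 -0.013] [-3.1165e+00 -3.9520e-01 -2.0000e-04] sd [0.89 0.29 0.37]
```

Emit:
{"method": "arm_command", "body": {"increments": [[0, 0, 0.08, 0, 1], [0.48, 0.125, 0.08, 0, 1], [1.07, 0.275, 0.08, 0, 1], [1.65, 0.425, 0.08, 0, 1], [2.23, 0.575, 0.08, 0, 1], [2.71, 0.7, 0.08, 0, 1], [2.9, 0.75, 0.08, 0, 1], [2.9, 0.75, 0.08, 0, 1]]}}

```text
t: 12.72
tcp_pos: [498.0, 17.7, 274.9]
ee_rot: [3.117, 0.395, -0.0]
wrist_force: [-0.0, -0.3, -1.2]
finger_gap: 19.7
```

Run:
```python
from h import *
st(4)
c=arm.get_calibration("wrist");im,D=arm.snapshot("wrist");s=arm.read_state();t=s["tcp_pos"]
np.savez("/tmp/w3",im=im,D=D,xyz=c["xyz"],rotation=c["rotation"],t=t)
save("w3.png",im,(220,80,420,250),4)
```

```text
12.875 [497.93  17.69 274.96] F [ 0.22 -0.1  -1.48] M [-0.053  0.136  0.011] [-3.1165e+00 -3.9500e-01  2.0000e-04] sd [0.17 0.44 0.77]
```

View pics/w3.png

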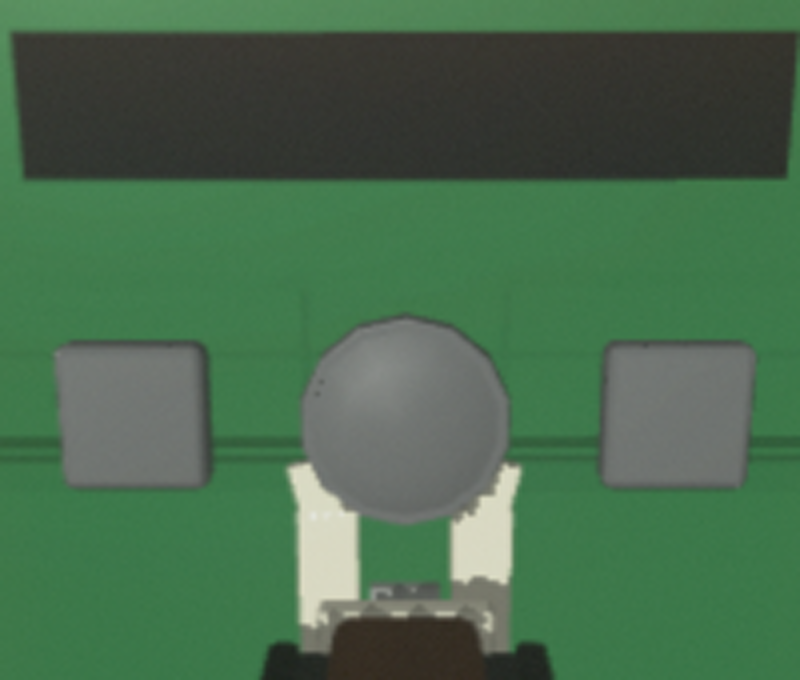

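The view shows the prongs entering under the brim. They are centred at column 404.5, against 406 for the cap and 405.5 midway between the keys. Height and lateral fit are good, so I'll continue and feel for the stop.

Emit:
{"method": "arm_command", "body": {"increments": [[0.24, 0.062, 0, 0, 1], [0.53, 0.137, 0, 0, 1], [0.82, 0.212, 0, 0, 1], [1.11, 0.287, 0, 0, 1], [1.36, 0.35, 0, 0, 1], [1.45, 0.375, 0, 0, 1], [1.45, 0.375, 0, 0, 1]]}}

```text
t: 13.8
tcp_pos: [512.5, 21.5, 275.0]
ee_rot: [3.117, 0.395, -0.0]
wrist_force: [0.8, -0.9, -1.4]
finger_gap: 20.1
```

```bash
python3 -c "
from h import *
st(4)"
```

```text
13.95 [512.45  21.47 274.98] F [ 0.16 -0.17 -1.62] M [-0.055  0.155 -0.012] [-3.1166e+00 -3.9510e-01  1.0000e-04] sd [0.43 0.86 0.46]
```

Emit:
{"method": "arm_command", "body": {"increments": [[0.08, 0.02, 0, 0, 1], [0.17, 0.044, 0, 0, 1], [0.27, 0.07, 0, 0, 1], [0.34, 0.088, 0, 0, 1], [0.39, 0.1, 0, 0, 1], [0.39, 0.1, 0, 0, 1]]}}

```text
t: 14.7
tcp_pos: [516.4, 22.5, 275.0]
ee_rot: [-3.117, -0.395, -0.0]
wrist_force: [-0.2, 1.0, -1.1]
finger_gap: 19.7
```

```bash
python3 -c "
from h import *
st(3)"
```

```text
14.8 [516.41  22.5  274.99] F [-0.35  0.12 -1.15] M [-0.084  0.15  -0.003] [-3.1166 -0.3952 -0.    ] sd [0.5  0.67 0.3 ]
```

Emit:
{"method": "arm_command", "body": {"increments": [[0.05, 0.013, 0, 0, 1], [0.097, 0.025, 0, 0, 1], [0.145, 0.037, 0, 0, 1], [0.145, 0.037, 0, 0, 1]]}}

```text
t: 15.3
tcp_pos: [517.9, 22.9, 275.0]
ee_rot: [3.117, 0.395, 0.0]
wrist_force: [0.8, 0.6, -1.0]
finger_gap: 19.5
```

```bash
python3 -c "
from h import *
st(3)"
```

```text
15.4 [517.87  22.89 275.  ] F [ 0.22  0.38 -1.12] M [-0.031  0.137  0.001] [-3.1166e+00 -3.9530e-01  1.0000e-04] sd [0.44 0.29 0.1 ]
```

Emit:
{"method": "arm_command", "body": {"increments": [[0.05, 0.013, 0, 0, 1], [0.097, 0.025, 0, 0, 1], [0.097, 0.025, 0, 0, 1]]}}

```text
t: 15.78
tcp_pos: [518.9, 23.1, 275.0]
ee_rot: [-3.117, -0.395, 0.0]
wrist_force: [-0.6, -1.2, -1.9]
finger_gap: 19.5
```

```bash
python3 -c "
from h import *
st(3)"
```

```text
15.875 [518.84  23.11 274.99] F [-0.24 -0.11 -1.38] M [-0.015  0.153 -0.006] [-3.1166 -0.3952  0.    ] sd [0.39 0.8  0.46]
```

Emit:
{"method": "arm_command", "body": {"increments": [[0.05, 0.013, 0, 0, 1], [0.097, 0.025, 0, 0, 1], [0.097, 0.025, 0, 0, 1]]}}

```text
t: 16.25
tcp_pos: [519.8, 23.4, 275.0]
ee_rot: [-3.117, -0.395, -0.0]
wrist_force: [0.2, -0.3, -1.6]
finger_gap: 19.6
```

```bash
python3 -c "
from h import *
st(3)"
```

```text
16.35 [519.81  23.39 275.  ] F [-0.07 -0.17 -1.2 ] M [-0.089  0.16  -0.012] [-3.1166 -0.3952 -0.    ] sd [0.21 0.58 0.27]
```

Emit:
{"method": "arm_command", "body": {"increments": [[0.05, 0.013, 0, 0, 1], [0.097, 0.025, 0, 0, 1], [0.097, 0.025, 0, 0, 1]]}}

```text
t: 16.73
tcp_pos: [520.8, 23.6, 275.0]
ee_rot: [-3.117, -0.395, -0.0]
wrist_force: [-0.1, 0.3, -0.1]
finger_gap: 19.1
```

```bash
python3 -c "
from h import *
st(3)"
```

```text
16.825 [520.78  23.61 274.99] F [-0.07  0.03 -0.88] M [-0.062  0.145  0.006] [-3.1166e+00 -3.9520e-01  1.0000e-04] sd [0.09 0.22 0.59]
```

Emit:
{"method": "arm_command", "body": {"increments": [[0.05, 0.013, 0, 0, 1], [0.097, 0.025, 0, 0, 1], [0.097, 0.025, 0, 0, 1]]}}

```text
t: 17.2
tcp_pos: [521.7, 23.9, 275.0]
ee_rot: [-3.117, -0.395, 0.0]
wrist_force: [-1.3, -0.5, -0.7]
finger_gap: 19.6
```

```bash
python3 -c "
from h import *
st(3)"
```

```text
17.3 [521.71  23.86 274.98] F [-0.56 -0.02 -0.5 ] M [-0.072  0.227  0.007] [-3.1166e+00 -3.9520e-01  1.0000e-04] sd [0.57 0.43 0.37]
```

Emit:
{"method": "arm_command", "body": {"increments": [[0.05, 0.013, 0, 0, 1], [0.097, 0.025, 0, 0, 1], [0.097, 0.025, 0, 0, 1]]}}

```text
t: 17.68
tcp_pos: [522.4, 24.1, 274.8]
ee_rot: [3.117, 0.395, -0.002]
wrist_force: [-3.2, -1.3, -0.6]
finger_gap: 19.6
```

```bash
python3 -c "
from h import *
st(3)"
```

```text
17.775 [522.45  24.04 274.82] F [-3.39 -1.09 -0.01] M [-0.267  1.015  0.002] [ 3.1167e+00  3.9510e-01 -1.4000e-03] sd [0.14 0.12 0.54]
```

Contact: the push is 3.5 N along the fork. I'll add about 0.35 mm to reach 5 N.

Emit:
{"method": "arm_command", "body": {"increments": [[0.02, 0.005, 0, 0, 1], [0.035, 0.009, 0, 0, 1], [0.035, 0.009, 0, 0, 1]]}}

```text
t: 18.15
tcp_pos: [522.8, 24.1, 274.9]
ee_rot: [3.117, 0.395, -0.002]
wrist_force: [-5.8, -0.4, 1.9]
finger_gap: 19.1
```

```bash
python3 -c "
from h import *
st(4)"
```

```text
18.3 [522.79  24.1  274.86] F [-5.19 -0.85  0.94] M [-0.413  1.529  0.003] [ 3.1166e+00  3.9520e-01 -1.5000e-03] sd [0.37 0.46 0.72]
```

Held at about 5.2 N. Now easing the push and pulling up slowly.

Emit:
{"method": "arm_command", "body": {"increments": [[-0.03, -0.008, 0, 0, 1], [-0.06, -0.015, 0.03, 0, 1], [-0.06, -0.015, 0.12, 0, 1], [-0.06, -0.015, 0.2, 0, 1], [-0.06, -0.015, 0.3, 0, 1], [-0.06, -0.015, 0.4, 0, 1], [-0.06, -0.015, 0.5, 0, 1], [-0.06, -0.015, 0.6, 0, 1]], "grip_force": 60}}

```text
t: 19.3
tcp_pos: [522.3, 24.1, 280.8]
ee_rot: [-3.117, -0.395, 0.001]
wrist_force: [-2.6, -1.0, -9.8]
finger_gap: 19.4
```

```bash
python3 -c "
from h import *
st(2)"
```

```text
19.35 [522.3   24.13 280.95] F [-3.05 -0.9  -7.72] M [-0.234  1.081  0.024] [-3.1165e+00 -3.9530e-01  6.0000e-04] sd [0.48 0.07 2.06]
```

Emit:
{"method": "arm_command", "body": {"increments": [[0, 0, 0.08, 0, 1], [0, 0, 0.16, 0, 1], [0, 0, 0.24, 0, 1], [0, 0, 0.32, 0, 1], [0, 0, 0.4, 0, 1], [0, 0, 0.48, 0, 1], [0, 0, 0.56, 0, 1], [0, 0, 0.64, 0, 1]]}}

```text
t: 20.35
tcp_pos: [522.5, 24.1, 287.5]
ee_rot: [-3.117, -0.395, -0.0]
wrist_force: [-0.5, -0.2, -4.4]
finger_gap: 19.5
```

```bash
python3 -c "
from h import *
st(2)"
```

```text
20.4 [522.54  24.09 287.57] F [-0.52  0.25 -2.69] M [-0.108  0.351  0.051] [-3.1165e+00 -3.9520e-01 -6.0000e-04] sd [0.01 0.49 1.68]
```

Emit:
{"method": "arm_command", "body": {"increments": [[0, 0, 0.2, 0, 1], [0, 0, 0.6, 0, 1], [0, 0, 1.2, 0, 1], [0, 0, 2, 0, 1], [0, 0, 2.9, 0, 1], [0, 0, 3.8, 0, 1], [0, 0, 4.5, 0, 1], [0, 0, 4.9, 0, 1]]}}

```text
t: 21.4
tcp_pos: [522.5, 24.1, 337.0]
ee_rot: [-3.116, -0.395, -0.001]
wrist_force: [-0.0, -0.2, -1.5]
finger_gap: 19.6
```

Emit:
{"method": "arm_command", "body": {"increments": [[0, 0, 0.4, 0, 1], [0, 0, 1, 0, 1], [0, 0, 1.6, 0, 1], [0, 0, 1.9, 0, 1], [0, 0, 2, 0, 1], [0, 0, 2, 0, 1], [0, 0, 2, 0, 1]]}}

```text
t: 22.28
tcp_pos: [522.4, 24.1, 356.2]
ee_rot: [3.117, 0.395, -0.0]
wrist_force: [-0.5, 0.2, -1.2]
finger_gap: 19.8
```

Run:
```python
from h import *
st(3)
im,D=arm.snapshot("wrist");im2,_=arm.snapshot("scene")
a=cv2.resize(im[80:260,200:440],(480,360),interpolation=cv2.INTER_CUBIC);b=cv2.resize(im2[130:290,230:500],None,fx=1.18,fy=1.18);C=np.zeros((550,480,3),np.uint8);C[:360]=a;C[360:360+b.shape[0],:b.shape[1]]=b[:190,:480];save("w4.png",C)
```

```text
22.375 [522.4   24.07 356.23] F [-0.56 -0.1  -1.42] M [-0.032  0.166 -0.015] [ 3.1166e+00  3.9520e-01 -5.0000e-04] sd [0.33 0.2  0.16]
```

View pics/w4.png

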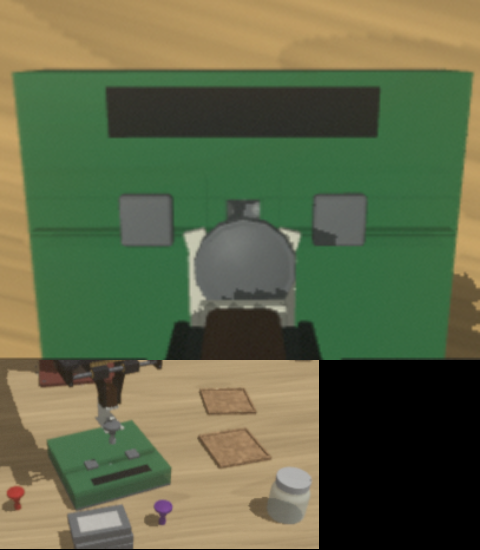

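The cap sits on the fork, clear of the console, between the keys and above the prongs. Carrying it to the far tray gently.

Emit:
{"method": "arm_command", "body": {"increments": [[-0.06, 0.28, 0, 0, 1], [-0.25, 1.1, 0, 0, 1], [-0.56, 2.5, 0, 0, 1], [-0.94, 4.15, 0, 0, 1], [-1.37, 6.1, 0, 0, 1], [-1.87, 8.3, 0, 0, 1], [-2.43, 10.8, 0, 0, 1], [-3.0, 13.3, 0, 0, 1]]}}

```text
t: 23.48
tcp_pos: [491.7, 159.1, 356.4]
ee_rot: [-3.116, -0.397, 0.0]
wrist_force: [0.5, -0.2, -1.5]
finger_gap: 19.5
```

Emit:
{"method": "arm_command", "body": {"increments": [[-0.6, 2.5, 0, 0, 1], [-1.15, 5, 0, 0, 1], [-1.7, 7.4, 0, 0, 1], [-2.2, 9.6, 0, 0, 1], [-2.6, 11.4, 0, 0, 1], [-2.9, 12.9, 0, 0, 1], [-3.1, 13.8, 0, 0, 1], [-3.24, 14.3, 0, 0, 1]]}}

```text
t: 24.48
tcp_pos: [460.0, 300.3, 356.3]
ee_rot: [3.116, 0.395, -0.0]
wrist_force: [0.2, 0.1, -1.3]
finger_gap: 19.6
```

Emit:
{"method": "arm_command", "body": {"increments": [[0, 0, -0.3, 0, 1], [0, 0, -1, 0, 1], [0, 0, -2.2, 0, 1], [0, 0, -3.6, 0, 1], [0, 0, -5, 0, 1], [0, 0, -6, 0, 1], [0, 0, -6.5, 0, 1], [0, 0, -6.6, 0, 1]]}}

```text
t: 25.48
tcp_pos: [460.1, 300.1, 290.2]
ee_rot: [3.116, 0.395, -0.0]
wrist_force: [0.1, -0.4, -1.9]
finger_gap: 19.3
```

Run:
```python
from h import *
st(2)
im,D=arm.snapshot("wrist");c=arm.get_calibration("wrist");im2,_=arm.snapshot("scene")
a=cv2.resize(im,(560,350),interpolation=cv2.INTER_AREA);b=cv2.resize(im2[130:260,350:510],(308,250),interpolation=cv2.INTER_CUBIC);C=np.zeros((600,560,3),np.uint8);C[:350]=a;C[350:,:308]=b;save("w5.png",C)
np.savez("/tmp/w5",im=im,D=D,xyz=c["xyz"],rotation=c["rotation"])
```

```text
25.525 [460.09 300.1  290.29] F [-0.14 -0.27 -1.72] M [-0.043  0.168 -0.037] [-3.1165e+00 -3.9530e-01 -2.0000e-04] sd [0.26 0.14 0.17]
```

View pics/w5.png

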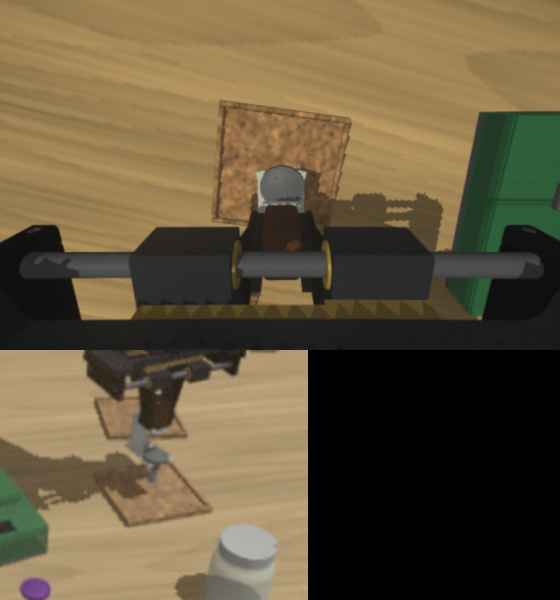

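Wrist view: the cap is at (282,185), over the tray, which spans (215–350, 100–225). The scene view agrees. Lowering gently.

Emit:
{"method": "arm_command", "body": {"increments": [[0, 0, -0.5, 0, 1], [0, 0, -1.1, 0, 1], [0, 0, -1.6, 0, 1], [0, 0, -1.9, 0, 1], [0, 0, -2.05, 0, 1], [0, 0, -2.13, 0, 1], [0, 0, -2.2, 0, 1], [0, 0, -2.27, 0, 1]]}}

```text
t: 26.62
tcp_pos: [460.1, 300.1, 267.8]
ee_rot: [-3.116, -0.395, -0.0]
wrist_force: [-0.1, -0.2, -1.7]
finger_gap: 19.5
```

Emit:
{"method": "arm_command", "body": {"increments": [[0, 0, -0.06, 0, 1], [0, 0, -0.12, 0, 1], [0, 0, -0.18, 0, 1], [0, 0, -0.24, 0, 1], [0, 0, -0.3, 0, 1], [0, 0, -0.3, 0, 1]]}}

```text
t: 27.38
tcp_pos: [460.0, 300.1, 264.7]
ee_rot: [-3.117, -0.395, 0.0]
wrist_force: [0.0, -0.1, -1.4]
finger_gap: 19.5
```

Run:
```python
from h import *
st(3)
c=arm.get_calibration("wrist");im,D=arm.snapshot("wrist");P=cloud(c,D)
k=(abs(P[...,0]-470)<28)&(abs(P[...,1]-303)<28)&(P[...,2]>40)&(P[...,2]<56)&(im.max(-1).astype(int)-im.min(-1)<25)
print(k.sum(),P[k].mean(0),np.percentile(P[k][:,2],[5,50,98]))
```

```text
27.475 [460.05 300.05 264.67] F [ 0.47  0.02 -1.36] M [-0.055  0.142 -0.005] [ 3.1166  0.3952 -0.    ] sd [0.32 0.11 0.02]
1719 [473.69714494 302.24561654  48.47006601] [46.22422545 48.61818325 50.82164075]
```

Fz shows the load is off, and the cap top is at about 50 mm, so the cap stands on the tray floor with a gap of about 3 mm above the fork. Backing out.

Emit:
{"method": "arm_command", "body": {"increments": [[-0.15, -0.04, 0, 0, 1], [-0.5, -0.13, 0, 0, 1], [-1, -0.26, 0, 0, 1], [-1.6, -0.41, 0, 0, 1], [-2.3, -0.59, 0, 0, 1], [-3, -0.77, 0, 0, 1], [-3.7, -0.955, 0, 0, 1], [-4.4, -1.135, 0, 0, 1]]}}

```text
t: 28.52
tcp_pos: [415.5, 288.6, 264.7]
ee_rot: [-3.117, -0.395, 0.0]
wrist_force: [-1.0, -0.3, -1.2]
finger_gap: 19.5
```

Run:
```python
from h import *
st(2)
im,D=arm.snapshot("wrist");im2,_=arm.snapshot("scene")
a=cv2.resize(im,(560,350),interpolation=cv2.INTER_AREA);b=cv2.resize(im2[130:260,350:510],(308,250),interpolation=cv2.INTER_CUBIC);C=np.zeros((600,560,3),np.uint8);C[:350]=a;C[350:,:308]=b;save("w6.png",C)
```

```text
28.575 [415.21 288.51 264.67] F [-0.88  0.18 -1.31] M [-0.059  0.206 -0.009] [ 3.1166e+00  3.9550e-01 -1.2000e-03] sd [0.13 0.48 0.13]
```

View pics/w6.png

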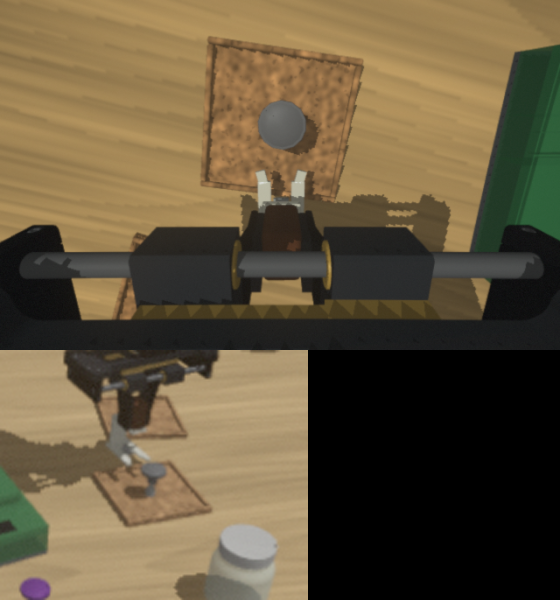

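The cap stands on its foot near the middle of the tray, at wrist view (282,125), and the fork is clear. Now taking the puller to bare shelf on its original side.

Emit:
{"method": "arm_command", "body": {"increments": [[0, 0, 0.8, 0, 1], [0, 0, 3, 0, 1], [0, 0, 6, 0, 1], [0.3, -0.5, 9, 0, 1], [1.2, -2, 11, 0, 1], [2.6, -5, 11.5, 0, 1], [4.2, -9, 11.5, 0, 1], [5.8, -13.5, 11.5, 0, 1]]}}

```text
t: 29.68
tcp_pos: [474.6, 152.7, 380.5]
ee_rot: [-3.116, -0.396, -0.002]
wrist_force: [0.9, -0.8, -0.6]
finger_gap: 19.6
```

Emit:
{"method": "arm_command", "body": {"increments": [[1, -5, 0, 0, 1], [1.6, -10, 0, 0, 1], [1.6, -15, 0, 0, 1], [1, -20, 0, 0, 1], [0, -25, 0, 0, 1], [-1, -29, 0, 0, 1], [-2, -32, 0, 0, 1], [-2.5, -33.5, 0, 0, 1]]}}

```text
t: 30.68
tcp_pos: [448.5, -183.2, 380.3]
ee_rot: [-3.117, -0.391, -0.001]
wrist_force: [1.4, 0.2, -1.6]
finger_gap: 19.7
```

Emit:
{"method": "arm_command", "body": {"increments": [[0, 0, -1, 0, 1], [0, 0, -3.5, 0, 1], [0, 0, -7, 0, 1], [0, 0, -10.5, 0, 1], [0, 0, -13, 0, 1], [0, 0, -14, 0, 1], [0, 0, -14.3, 0, 1], [0, 0, -14.4, 0, 1]]}}

```text
t: 31.68
tcp_pos: [449.5, -181.1, 236.2]
ee_rot: [3.116, 0.396, 0.001]
wrist_force: [0.9, -0.2, -1.0]
finger_gap: 19.5
```

```bash
python3 -c "
from h import *
st(3)"
```

```text
31.775 [ 449.49 -181.2   236.29] F [ 0.19  0.42 -1.12] M [-0.061  0.145  0.013] [-3.1166e+00 -3.9550e-01 -2.1000e-03] sd [0.5  0.46 0.11]
```

Contact is expected at TCP z ≈ 229.8. Lower to just above it, then feel.

Emit:
{"method": "arm_command", "body": {"increments": [[0, 0, -0.2, 0, 1], [0, 0, -0.35, 0, 1], [0, 0, -0.48, 0, 1], [0, 0, -0.56, 0, 1], [0, 0, -0.61, 0, 1], [0, 0, -0.65, 0, 1], [0, 0, -0.65, 0, 1]]}}

```text
t: 32.65
tcp_pos: [449.2, -181.4, 229.7]
ee_rot: [-3.116, -0.395, 0.0]
wrist_force: [-2.4, 1.7, 10.3]
finger_gap: 19.2
```

```bash
python3 -c "
from h import *
st(3)"
```

```text
32.75 [ 449.15 -181.39  229.75] F [-3.45  1.75  9.97] M [ 0.256  1.128 -0.036] [-3.116  -0.3951 -0.    ] sd [0.75 0.15 0.25]
```

Emit:
{"method": "arm_command", "body": {"increments": [[0, 0, 0.04, 0, 1], [0, 0, 0.04, 0, 1], [0, 0, 0.04, 0, 1]], "grip_force": 10}}

```text
t: 33.12
tcp_pos: [449.4, -181.2, 230.5]
ee_rot: [-3.115, -0.395, -0.001]
wrist_force: [-4.6, 3.5, 14.1]
finger_gap: 20.1
```

Emit:
{"method": "arm_command", "body": {"increments": [[0, 0, 0.0, 0, 0.45], [0, 0, 0, 0, 0.4], [0, 0, 0, 0, 0.2], [0, 0, 0, 0, 0], [0, 0, 0, 0, -0.5], [0, 0, 0, 0, -1], [0, 0, 0, 0, -1], [0, 0, 0, 0, -1]]}}

```text
t: 34.12
tcp_pos: [449.0, -181.2, 229.6]
ee_rot: [-3.117, -0.395, 0.0]
wrist_force: [0.3, -1.1, 0.7]
finger_gap: 75.4
```

Emit:
{"method": "arm_command", "body": {"increments": [[0, 0, 0.2, 0, -1], [0, 0, 1, 0, -1], [0, 0, 3, 0, -1], [0, 0, 6, 0, -1], [0, 0, 10, 0, -1], [0, 0, 14, 0, -1], [0, 0, 15, 0, -1], [0, 0, 15, 0, -1]]}}

```text
t: 35.12
tcp_pos: [449.0, -181.3, 379.9]
ee_rot: [-3.116, -0.395, -0.002]
wrist_force: [0.1, -0.1, -0.8]
finger_gap: 87.2
```

Run:
```python
from h import *
st(2)
im,D=arm.snapshot("wrist");im2,_=arm.snapshot("scene")
c=arm.get_calibration("wrist");P=cloud(c,D);k=(P[...,2]>70)&(P[...,2]<92)&(abs(P[...,0]-449)<40)&(abs(P[...,1]+181)<40)&(D>0);print(k.sum(),np.percentile(P[k][:,2],[2,50,98]),cv2.minAreaRect(P[k][:,:2].astype(np.float32)))
a=cv2.resize(im,(480,300),interpolation=cv2.INTER_AREA);b=cv2.resize(im2[110:310,150:510],(540,300),interpolation=cv2.INTER_CUBIC);C=np.zeros((600,540,3),np.uint8);C[:300,:480]=a;C[300:]=b;save("w7.png",C)
```

```text
35.175 [ 448.93 -181.24  379.46] F [ 0.32  0.   -0.57] M [-0.038  0.168  0.002] [-3.1161e+00 -3.9540e-01  6.0000e-04] sd [0.23 0.06 0.2 ]
733 [72.74468142 85.31731676 86.92825153] ((448.2982482910156, -182.17665100097656), (27.700977325439453, 19.812068939208984), 16.835962295532227)
```

View pics/w7.png

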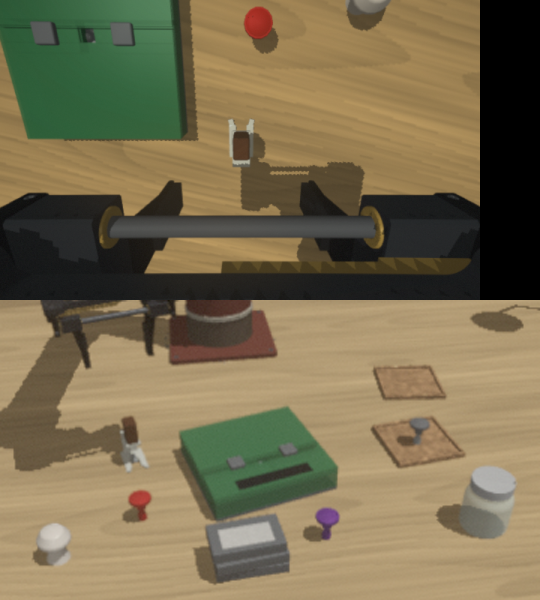

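The puller stands upright at wrist view (241,145), with its grip top 86 mm up. The cap stands in the far tray at scene (419,430), and the robot is touching nothing. Handing in.

```bash
python3 -c "
from h import *
print(arm.close_job())"
```

```text
the job is handed in; nothing more can be done
None
```

The cap is off the console and standing in the far cork tray. The puller is back on the shelf, upright and released, and the job was handed in at about 35 s of the 72 s limit.

- **Pressing home:** I slid the fork in under the brim and felt the stop meet the stem. The push read about 5.2 N on the wrist force (mean of noisy readings, up to 5.8 N along x), held for about 0.5 s. The wrist moment suggested nearer 6 N, which is the limit, so those two readings disagree slightly.
- **Pulling the cap:** A straight pull freed it. The highest upward pull I read was 9.8 N, partway through.
- **Setting down:** I lowered the cap until it stood on the tray floor, then backed the fork out.
- **Puller:** It met the shelf with more force than I meant. I read about 10 N on contact and 14 N when I eased the grip, before the fingers opened.

The last pictures show the cap standing in the tray near its middle and the puller upright with its grip top 86 mm up. The jar, mushroom, cartridges and look-alikes appear undisturbed, and the gripper is open and well clear.

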